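# Bring out the sprung bench lamp and hold it at its second stop

## Task

The bench lamp is parked under the little shelf: slide it along its track out from under the shelf, all the way to the end of the track. Then press the release button on top of its sleeve fully in, and pull the lamp head out of the sleeve towards the robot, past the first stop and right up to the second stop, where the boom goes no farther. A spring draws the boom back in, so finish while still holding the lamp at the second stop, over the board; leave the board and the other loose things on the bench where they lie.

Things in the scene. Friction and masses are not known exactly. Their poses are not given: they have to be found in the camera images.
- station: Fixed lamp station. Origin on the bench; x points away from the robot, y to the robot's left, z up (yaw within 0.25 rad of the world's). The button always lies at station x = 0. An aluminium track, 60 mm wide, centred on x = 30 mm, runs along y from -285 to 175 mm with steel end blocks. A shelf overhangs its right part; the left part is open above.
- shelf_corner (a point): Front left corner of the top of the plywood shelf board, at station x -35, y -75, z 183 mm. The board is 18 mm thick (underside 165 mm above the bench) and reaches 215 mm back and 265 mm to the right, on a white side panel and a rear prop. A bin and a carton up to 50 mm tall stand on it, at least 95 mm back from its front edge and 55 mm right of this corner.
- carriage (a joint): Travel of the grey carriage along the track, m, towards the station's +y. Button, sleeve, boom and knob lie at station y = -0.160 + value. 0: right end, under the shelf; 0.200: hard left end of the track, clear of the shelf. Starts at 0 to 0.05. Drags with about 4 N of friction (plus 8 N per m/s) and stays where left; moves with knob and sleeve.
- sleeve_mouth (a point): Centre of the near end of the black sleeve, a box on the carriage, 195 mm long along the station's x (from x -75 to 120 mm), 44 mm wide, underside 80 mm and top 122 mm above the bench; this point is 100 mm above the bench. The boom comes out here.
- boom (a joint): How far the 18 mm square boom with the lamp head is out, m, along station -x (towards the robot). 0: in, latched (2 mm play) until the button is in. First stop: a sprung ball, resists from about 0.041 with 5 to 8 N extra, lets go past 0.050. Second stop: hard end at 0.090. A spring always draws it in, 5 N at 0 to 7 N at 0.090: let go at the second stop, it slides back.
- button (a joint): How far the release button is pressed in, m: 0 out, 0.007 fully in. It slides straight down against about 4 N of friction and stays where it is left; the latch is free when it is fully in.
- lamp: Grey lamp head on the near end of the boom: housing 46 (x) by 100 (y) by 30 mm, from 85 to 115 mm above the bench, white light strip beneath, and in the middle of its top one black upright cylindrical knob, 24 mm in diameter, 50 mm tall (115 to 165 mm above the bench). Origin at bench level below the knob's axis; axes as the station's. Boom in: knob axis at station x = -120 mm.
- lamp_knob (a point): The point on the knob's axis at which to grip it, 145 mm above the bench (20 mm below the knob's top). Moves with carriage and boom.
- button_top (a point): Centre of the top face of the round grey release button (26 mm in diameter), which stands up from the top of the sleeve at station x = 0, 120 mm behind the knob when the boom is in; 132 mm above the bench when out (10 mm above the sleeve), 125 mm when in.
- door_board: Loose wooden board with a steel hinge on it, 130 x 170 x 18 mm (about 24 mm with the hinge), lying on the bench in front of the station below where the lamp goes. Origin under its centre. Leave it.
- screwdriver: Loose screwdriver lying on the bench to the left. Origin on the bench under it. Leave it.
- screw_jar: Loose clear jar with a steel cap, 60 mm in diameter, 75 mm tall, standing to the left. Origin under its centre. Leave it.
- tape_roll: Loose brown ring of tape, 90 mm in diameter, 36 mm tall, lying flat on the bench to the right. Origin under its centre. Leave it.
Not all that is in view belongs to the job. There is more than one size of the screw_jar; the job needs the larger. Several things look just like the tape_roll: the one meant starts farthest to the robot's right.

How it is judged:
On the way, in this order (a step that is already met when the one before it is completed fails the run):
1. the lamp is slid out from under the shelf to the left end of the track (value of joint carriage above 0.185 m and value of joint boom below 0.01 m), for 0.2 s.
2. the release button is pressed fully in (value of joint button above 0.0052 m), for 0.1 s.
3. the lamp head is pulled out to the second stop (value of joint boom above 0.082 m), for 0.2 s.
At the end, for the whole second after the job is handed in: At the end the boom is within 8 mm of its second stop (joint above 0.082 of 0.090), the carriage within 15 mm of the left end of its track, the button still in, and the lamp head at rest, held there by the robot's fingers and nothing else (value of joint boom above 0.082 m and value of joint carriage above 0.185 m and value of joint button above 0.0052 m and contact force between the fingers and lamp above 2 N and contact force between lamp and screw_jar below 0.2 N and contact force between lamp and tape_roll below 0.2 N and linear speed of lamp below 0.02 m/s); the arm keeps its last pose, push and grip.
It fails at once if the board is pushed aside (distance of door_board from where it was at the start of the episode above 0.02 m).
It fails at once if the screwdriver is disturbed (distance of screwdriver from where it was at the start of the episode above 0.02 m).
It fails at once if the jar is disturbed (distance of screw_jar from where it was at the start of the episode above 0.02 m).
It fails at once if the tape roll is disturbed (distance of tape_roll from where it was at the start of the episode above 0.02 m).
It also fails if it takes over 53 s, if anything falls off the work surface, if the arm or the gripper's body presses on something with over 40 N, if the wrist force passes 120 N, or if a joint passes its speed limit or range.

## Robot

A 7-joint arm with a two-finger parallel gripper is mounted at the origin on the work surface. World frame = base frame: x ahead of the robot, y to its left, z up, the work surface at z = 0. Lengths are in m, angles in rad, forces in N, time in s.
With the tool pointing down it reaches from about 0.4 to 0.875 m from the base axis. Payload 4.4 kg.
Tool frame: the origin (TCP) lies at the very end of the fingers, on their centre line; the grasp point (between the pads) lies 19 mm behind it (manip.grip_depth is the distance from the TCP to the grasp point, in m); z points along the fingers, y is the line along which they close (so a half turn about z gives the same grasp; the last joint's range is limited). The gripper opens to 85 mm and grips with 20 to 120 N. Pads are 22 mm wide; open, the fingers measure 114 mm over their backs; the gripper's body (76 mm by 85 mm) begins 54 mm behind the grasp point. The pads swing forward as they close: fully open they stand 13 mm farther back than shut.
Start: joints at [-1.353, 0.628, 0.038, 1.517, -0.027, 0.996, -0.02], TCP at [0.182, 0.624, 0.208] pointing down, gripper open.
Joint ranges: [-3.06, 3.06], [-0.37, 2.12], [-1.25, 1.32], [0.18, 2.47], [-1.1, 4.24], [0.23, 1.98], [-2.94, 2.94]. Speed limits (rad/s): [2.57, 2.57, 3.14, 3.14, 3.14, 3.14, 3.14].

## Interface

Orientations are given as a unit quaternion [w, x, y, z].
In Python, from bench import manip gives the robot as it stands.
- The arm moves only by the tool step_arm, never from a script. Its argument "rows" is a list of rows, each an object of numbers: "x", "y", "z": the shift along the world's x, y, z in m; "roll": the turn about the world's z in degrees. In form: [{"x": .., "y": .., "z": .., "roll": ..}, ...]. A call has 1 to 20 rows; each row shifts and turns the commanded pose from where the row before left it; what a row does not reach is not made up. A row lasts 1/10 s, in which the tool goes at most 50 mm and 8.59 degrees, less where a joint would pass 70% of its speed; a pose out of reach is approached as far as the arm can. A call with a gripper value outside its range is refused whole. "gripper" is the closure, from -1 (fully open) to 1 (shut), set as the call begins (left out, the last holds). The fingers move at their own pace and stop on an object; the grip force is fixed at half the most. Time passes only in rows, so rows that do not move let the fingers close. It gives the time, the measured TCP pose, the force, the opening and the grip force at its end, in the units of the state.
- manip.sense(): the state, without advancing time (a new reading comes with each control period).
- manip.snapshot(name): name is "scene" or "side" or "wrist"; returns a dict with "frame" (400x640x3 uint8, red, green, blue), "range_z" (400x640 float32, m along the optical axis (not along the pixel's ray), 0 where there is no reading), "intrinsics" (3x3 intrinsics, pixels), "R" (3x3) and "t" (3): a world point X has camera coordinates R X + t; the wrist camera has in their place "T_tool_cam" (4x4, takes a point from camera to tool coordinates, whose origin is the TCP and whose axes are the flange's). Camera axes: x right, y down, z forward; pixel columns grow to the right and rows downward; lengths in m; the calibration is good to about 2 mm. A picture is of the moment at which its call begins: read the wrist's pose just before it.
- manip.close_job(): hands the job in; it is judged then, once.
The state is a dict: "clock": time; "qpos": joint angles; "qd": joint speeds; "joint_torque": joint torques, N m; "tool_pos": TCP position; "eef_rot": TCP orientation; "contact_force": force on the tool from outside, world axes, zero at the start; "wrist_torque": the same for the moment, N m; "opening": finger opening in m; "grasp_force": force on a finger pad.
Only numpy, scipy, OpenCV 4.12 (cv2) and the standard library are available. Lean on these libraries where they do the work, as an engineer would, in place of code of your own. Each camera call takes 0.05 s, during which the arm holds its last target. There are 200 camera calls.

## Working session

There is one attempt and no reset: what is moved stays moved. The work goes in short steps, Python scripts to look and compute and a tool call to move; the robot and the scene stay as the last step left them, time stands still between calls to the robot, and variables do not carry over. Pictures are saved under pics/ and viewed, at most 10 in all, crops included, and the job is handed in when it is done.

Besides the shell and the picture viewer there is one more tool, called after ">>>" as name(argument=value, ...) on one line, values as JSON. step_arm: Moves the arm, as the interface text tells. Its arguments: {"type":"object","properties":{"rows":{"type":"array"},"gripper":{"type":"number"}},"required":["rows"]}

```bash
mkdir -p pics; cat > h.py <<'E'
import numpy as np,cv2
from bench import manip
def snap(n,tag):
    s=manip.snapshot(n); np.savez(f'pics/{tag}.npz',**s); cv2.imwrite(f'pics/{tag}.png',s['frame'][:,:,::-1]); return s
def load(tag): return dict(np.load(f'pics/{tag}.npz'))
def pt(s,u,v,r=1):
    p=s['range_z'][v-r:v+r+1,u-r:u+r+1]; p=p[p>0]; z=np.median(p)
    c=np.linalg.inv(s['intrinsics'])@[u,v,1]*z
    return s['R'].T@(c-s['t'])
E
python3 - <<'E'
from h import *
a=snap('scene','sc0');b=snap('side','sd0')
s=manip.sense();print(s['clock'],s['tool_pos'],s['eef_rot'],s['opening'])
for q in(a,b):print(-q['R'].T@q['t'])
E
```

```text
0.1 [0.18179784 0.62343175 0.20728033] [-1.20781536e-04  1.41427845e-01  9.89948196e-01 -8.48379641e-04] 0.08485083303640585
[1.19100986 0.58828482 1.0571142 ]
[ 0.11665587 -0.99195865  0.86637147]
```

View pics/sc0.png

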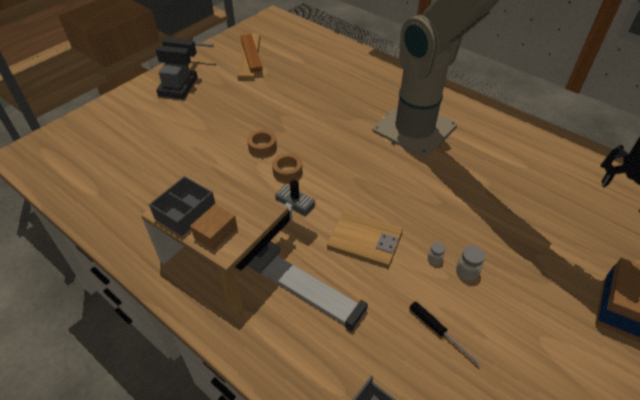

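View pics/sd0.png

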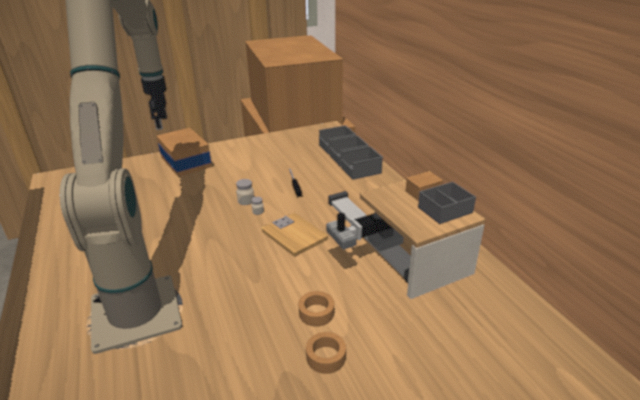

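The knob is the single black cylinder at scene (295,188) and side (341,220). The shelf is at scene (215,225), the track end block at scene (355,315), the board at scene (365,240), the jars at scene (471,262, larger) and (437,253), and the tape rolls at scene (262,142) and (287,166). I'll enlarge both views.

```bash
python3 - <<'E'
from h import *
a=cv2.imread('pics/sc0.png')[150:340,130:380];b=cv2.imread('pics/sd0.png')[170:300,230:490]
cv2.imwrite('pics/sc0c.png',cv2.resize(a,None,fx=3,fy=3,interpolation=cv2.INTER_CUBIC))
cv2.imwrite('pics/sd0c.png',cv2.resize(b,None,fx=3,fy=3,interpolation=cv2.INTER_CUBIC))
E
```

```text
(no output)
```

View pics/sc0c.png

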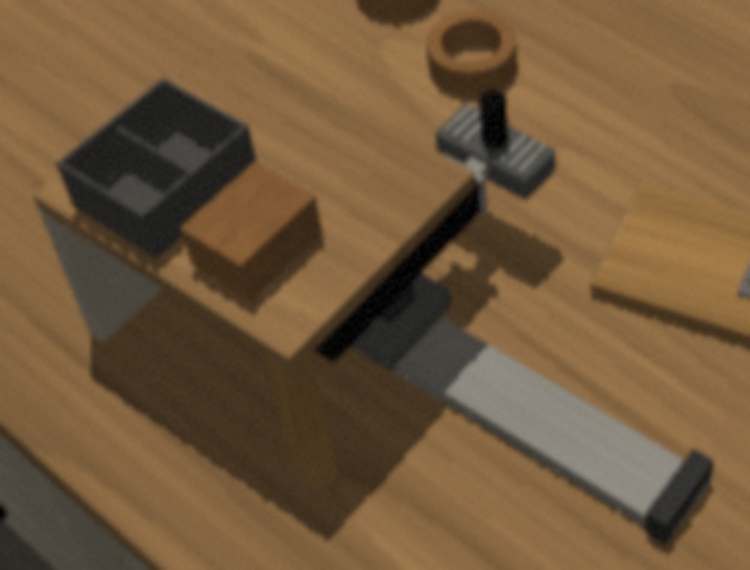

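View pics/sd0c.png

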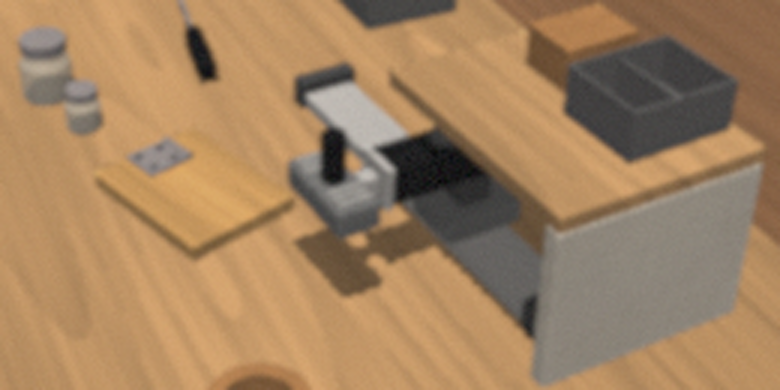

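The crops confirm the knob at scene (295,182)/side (341,214) at the knob top. The shelf front-left corner is at scene (289,209)/side (361,193), and the left end block is at scene (357,315).

```bash
python3 - <<'E'
from h import *
def cloud(s):
    v,u=np.mgrid[0:400,0:640];z=s['range_z'];m=z>0
    c=np.linalg.inv(s['intrinsics'])@np.stack([u[m]*z[m],v[m]*z[m],z[m]])
    P=(s['R'].T@(c-s['t'][:,None])).T; return P,u[m],v[m]
a,b=load('sc0'),load('sd0')
print('knob',pt(a,295,182),pt(b,341,214),'corner',pt(a,287,210),pt(b,364,195))
kn=pt(b,341,215)
for s,box in((a,(285,305,178,200)),(b,(330,352,208,236))):
    P,u,v=cloud(s)
    k=(u>box[0])&(u<box[1])&(v>box[2])&(v<box[3])&(P[:,2]>.125)&(P[:,2]<.175);Q=P[k]
    print('knobpts',len(Q),Q.min(0),Q.max(0),Q.mean(0))
    c=pt(a,280,215)
    k=(abs(P[:,2]-.183)<.006)&(np.hypot(P[:,0]-c[0],P[:,1]-c[1])<.4);Q=P[k]
    r=cv2.minAreaRect(Q[:,:2].astype(np.float32)*1000);print('shelf',len(Q),Q[:,2].mean(),r,cv2.boxPoints(r).tolist())
for n,u,v in(('jarL',471,252),('jarS',437,247),('board',362,238),('hinge',386,242),('driver',430,318),('driver2',470,357),('tapeA',287,157),('tapeB',262,133),('endblk',356,312)):print(n,pt(a,u,v).round(3))
E
```

```text
knob [ 0.55841787 -0.02351847  0.16623828] [ 0.5606289  -0.02447296  0.16355312] corner [0.64532738 0.02946314 0.17456403] [0.64723042 0.01250095 0.18141343]
knobpts 148 [ 0.55049064 -0.0356669   0.12534186] [ 0.57545723 -0.01130222  0.17057056] [ 0.56602225 -0.02115523  0.15258528]
shelf 5098 0.1845455496612525 ((760.8338623046875, -92.23939514160156), (217.89080810546875, 269.8609313964844), 4.403294086456299) [[641.8505249023438, 33.92837142944336], [662.5695190429688, -235.13601684570312], [879.8171997070312, -218.40716552734375], [859.0982055664062, 50.6572265625]]
knobpts 141 [ 0.54817098 -0.04054724  0.12540725] [ 0.57127899 -0.01620075  0.1679227 ] [ 0.55751549 -0.03189601  0.14956023]
shelf 3026 0.18286624001096344 ((758.182373046875, -94.34951782226562), (218.1609344482422, 270.1204833984375), 4.462891101837158) [[638.923095703125, 31.81328582763672], [659.942138671875, -237.4881591796875], [877.441650390625, -220.5123291015625], [856.422607421875, 48.78912353515625]]
jarL [0.397 0.404 0.075]
jarS [0.419 0.326 0.052]
board [0.497 0.151 0.022]
hinge [0.468 0.207 0.023]
driver [0.589 0.414 0.028]
driver2 [0.606 0.53  0.013]
tapeA [ 0.402 -0.203  0.034]
tapeB [ 0.369 -0.34   0.033]
endblk [0.689 0.276 0.036]
```

Both views agree: station origin (0.671, 0.108), yaw 0.077 rad, and knob axis about (0.561, -0.0265). That puts the knob at station x = -0.120, which matches the description, and the carriage at about 0.034. The only knob is the one at scene (295,182). I'll move above it and turn so the fingers close along the station's y.

>>> step_arm(rows=[{"x":0.009,"y":-0.0125,"z":0.02,"roll":1},{"x":0.019,"y":-0.0325,"z":0.02,"roll":1},{"x":0.019,"y":-0.0325,"z":0.013,"roll":1},{"x":0.019,"y":-0.0325,"z":0,"roll":1},{"x":0.019,"y":-0.0325,"z":0,"roll":1},{"x":0.019,"y":-0.0325,"z":0,"roll":1},{"x":0.019,"y":-0.0325,"z":0,"roll":1},{"x":0.019,"y":-0.0325,"z":0,"roll":1},{"x":0.019,"y":-0.0325,"z":0,"roll":1},{"x":0.019,"y":-0.0325,"z":0,"roll":1},{"x":0.019,"y":-0.0325,"z":0,"roll":1},{"x":0.019,"y":-0.0325,"z":0,"roll":1},{"x":0.019,"y":-0.0325,"z":0,"roll":1},{"x":0.019,"y":-0.0325,"z":0,"roll":1},{"x":0.019,"y":-0.0325,"z":0,"roll":1},{"x":0.019,"y":-0.0325,"z":0,"roll":1},{"x":0.019,"y":-0.0325,"z":0,"roll":1},{"x":0.019,"y":-0.0325,"z":0,"roll":1},{"x":0.019,"y":-0.0325,"z":0,"roll":1},{"x":0.019,"y":-0.0325,"z":0,"roll":1.7}], gripper=-1)

```text
clock: 2.1
tool_pos: [0.5523, -0.0073, 0.2608]
eef_rot: [-0.0, -0.039, 0.999, 0.0]
contact_force: [0.2, 1.6, -0.1]
opening: 0.0854
grasp_force: 0.0
```

>>> step_arm(rows=[{"x":0.01,"y":-0.02,"z":0},{},{}])

```text
$.rows[0]: bad value
```

```bash
python3 - <<'E'
from h import *
from scipy.spatial.transform import Rotation as R
q=manip.sense();T=R.from_quat(np.roll(q['eef_rot'],-1)).as_matrix()
s=snap('wrist','w1');print(q['clock'],q['tool_pos'],T.round(3))
M=s['T_tool_cam'];v,u=np.mgrid[0:400,0:640];z=s['range_z'];m=z>0
c=np.linalg.inv(s['intrinsics'])@np.stack([u[m]*z[m],v[m]*z[m],z[m]])
P=(T@(M[:3,:3]@c+M[:3,3:])).T+q['tool_pos']
k=(abs(P[:,2]-.165)<.006)&(np.hypot(P[:,0]-.561,P[:,1]+.0265)<.03)
print(M.round(3),k.sum(),P[k].mean(0) if k.any() else 0, np.ptp(P[k],0) if k.any() else 0)
E
```

```text
2.1 [ 0.5522649  -0.00734784  0.26078047] [[-0.997 -0.078 -0.001]
 [-0.078  0.997  0.   ]
 [ 0.001  0.    -1.   ]]
[[ 0.001 -0.946 -0.323  0.085]
 [ 1.     0.001  0.    -0.   ]
 [ 0.    -0.323  0.946 -0.166]
 [ 0.     0.     0.     1.   ]] 477 [ 0.55751485 -0.02471714  0.16509397] [0.02360685 0.02301656 0.00831689]
```

View pics/w1.png

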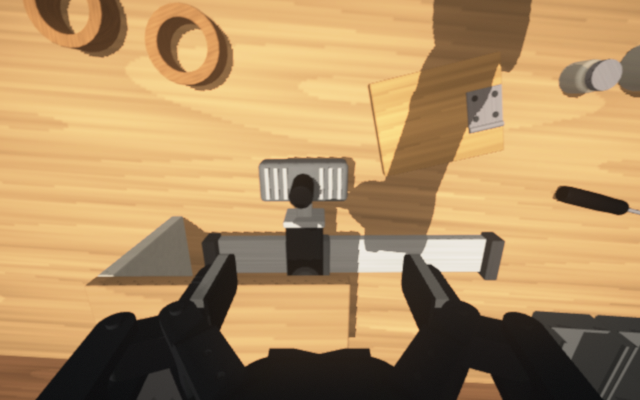

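The wrist view shows the knob at (303,190) with clear surroundings; its top is at (0.559, -0.0255), consistent with the earlier fix. Next I align, descend and grip.

>>> step_arm(rows=[{"x":0.007,"y":-0.018,"z":0,"roll":0},{"x":0,"y":0,"z":-0.02,"roll":0},{"x":0,"y":0,"z":-0.02,"roll":0},{"x":0,"y":0,"z":-0.02,"roll":0},{"x":0,"y":0,"z":-0.02,"roll":0},{"x":0,"y":0,"z":-0.02,"roll":0},{"x":0,"y":0,"z":-0.02,"roll":0},{"x":0,"y":0,"z":-0.014,"roll":0},{"x":0,"y":0,"z":0,"roll":0},{"x":0,"y":0,"z":0,"roll":0}])

```text
clock: 3.15
tool_pos: [0.5589, -0.0239, 0.1271]
eef_rot: [-0.0, -0.039, 0.999, 0.0]
contact_force: [0.5, 1.0, 0.6]
opening: 0.0853
grasp_force: 0.0
```

>>> step_arm(rows=[{"x":0,"y":0,"z":0,"roll":0},{"x":0,"y":0,"z":0,"roll":0},{"x":0,"y":0,"z":0,"roll":0},{"x":0,"y":0,"z":0,"roll":0},{"x":0,"y":0,"z":0,"roll":0},{"x":0,"y":0,"z":0,"roll":0},{"x":0,"y":0,"z":0,"roll":0},{"x":0,"y":0,"z":0,"roll":0}], gripper=1)

```text
clock: 3.95
tool_pos: [0.5592, -0.024, 0.1277]
eef_rot: [0.0, -0.039, 0.999, 0.0]
contact_force: [-2.3, 1.0, 6.8]
opening: 0.0218
grasp_force: 58.6
```

>>> step_arm(rows=[{"x":-0.0004,"y":0.005,"z":0,"roll":0},{"x":-0.0008,"y":0.01,"z":0,"roll":0},{"x":-0.0008,"y":0.01,"z":0,"roll":0},{"x":-0.0008,"y":0.01,"z":0,"roll":0},{"x":-0.0008,"y":0.01,"z":0,"roll":0},{"x":-0.0008,"y":0.01,"z":0,"roll":0},{"x":-0.0008,"y":0.01,"z":0,"roll":0},{"x":-0.0008,"y":0.01,"z":0,"roll":0},{"x":-0.0008,"y":0.01,"z":0,"roll":0},{"x":-0.0008,"y":0.01,"z":0,"roll":0},{"x":-0.0008,"y":0.01,"z":0,"roll":0},{"x":-0.0008,"y":0.01,"z":0,"roll":0},{"x":-0.0008,"y":0.01,"z":0,"roll":0},{"x":-0.0008,"y":0.01,"z":0,"roll":0},{"x":-0.0008,"y":0.01,"z":0,"roll":0},{"x":-0.0008,"y":0.01,"z":0,"roll":0},{"x":-0.0004,"y":0.005,"z":0,"roll":0},{"x":0,"y":0,"z":0,"roll":0}])

```text
clock: 5.75
tool_pos: [0.5458, 0.1363, 0.1277]
eef_rot: [-0.0, -0.039, 0.999, -0.0]
contact_force: [-3.0, -0.6, 7.0]
opening: 0.0212
grasp_force: 58.9
```

>>> step_arm(rows=[{"x":-0.0002,"y":0.003,"z":0,"roll":0},{"x":-0.0002,"y":0.003,"z":0,"roll":0},{"x":0,"y":0,"z":0,"roll":0},{"x":0,"y":0,"z":0,"roll":0}])

```text
clock: 6.15
tool_pos: [0.5456, 0.1389, 0.1277]
eef_rot: [-0.0, -0.038, 0.999, -0.002]
contact_force: [-1.7, -6.6, 8.2]
opening: 0.0211
grasp_force: 59.0
```

>>> step_arm(rows=[{"x":-0.0002,"y":0.003,"z":0,"roll":0},{"x":-0.0002,"y":0.003,"z":0,"roll":0},{"x":0,"y":0,"z":0,"roll":0},{"x":0,"y":0,"z":0,"roll":0}])

```text
clock: 6.55
tool_pos: [0.5456, 0.1391, 0.1277]
eef_rot: [-0.001, -0.036, 0.999, -0.005]
contact_force: [-2.0, -17.2, 10.2]
opening: 0.0214
grasp_force: 59.3
```

At the end stop. I'll take the push off, release, rise, close the fingers and go above the button at (0.668, 0.148).

>>> step_arm(rows=[{"x":0.0003,"y":-0.004,"z":0,"roll":0},{"x":0.0003,"y":-0.004,"z":0,"roll":0},{"x":0,"y":-0.0015,"z":0,"roll":0},{"x":0,"y":0,"z":0,"roll":0}])

```text
clock: 6.95
tool_pos: [0.5456, 0.1388, 0.1277]
eef_rot: [-0.0, -0.039, 0.999, 0.0]
contact_force: [-2.7, -0.0, 8.3]
opening: 0.0214
grasp_force: 59.2
```

>>> step_arm(rows=[{"x":0,"y":0,"z":0,"roll":0},{"x":0,"y":0,"z":0,"roll":0},{"x":0,"y":0,"z":0,"roll":0},{"x":0,"y":0,"z":0,"roll":0},{"x":0,"y":0,"z":0,"roll":0},{"x":0,"y":0,"z":0,"roll":0},{"x":0,"y":0,"z":0.01,"roll":0},{"x":0,"y":0,"z":0.02,"roll":0},{"x":0,"y":0,"z":0.02,"roll":0},{"x":0,"y":0,"z":0.02,"roll":0},{"x":0,"y":0,"z":0.02,"roll":0},{"x":0,"y":0,"z":0,"roll":0}], gripper=-1)

```text
clock: 8.15
tool_pos: [0.5481, 0.1389, 0.2205]
eef_rot: [0.003, -0.039, 0.999, 0.001]
contact_force: [0.1, 0.0, 0.6]
opening: 0.0853
grasp_force: 0.0
```

```bash
python3 - <<'E'
from h import *
from scipy.spatial.transform import Rotation as R
q=manip.sense();T=R.from_quat(np.roll(q['eef_rot'],-1)).as_matrix()
s=snap('wrist','w2');print(q['clock'],q['tool_pos'])
M=s['T_tool_cam'];v,u=np.mgrid[0:400,0:640];z=s['range_z'];m=z>0
c=np.linalg.inv(s['intrinsics'])@np.stack([u[m]*z[m],v[m]*z[m],z[m]])
P=(T@(M[:3,:3]@c+M[:3,3:])).T+q['tool_pos']
for n,h,x,y in(('knob',.165,.5485,.139),('button',.132,.668,.148)):
  k=(abs(P[:,2]-h)<.004)&(np.hypot(P[:,0]-x,P[:,1]-y)<.03)
  if k.any():print(n,k.sum(),P[k].min(0),P[k].max(0),P[k].mean(0))
E
```

```text
8.15 [0.54811408 0.13894559 0.22047938]
knob 634 [0.53320551 0.12609459 0.16103719] [0.55627905 0.14965493 0.16761754] [0.54407009 0.13779498 0.16522818]
button 414 [0.65146044 0.13514234 0.12800392] [0.676753   0.1605343  0.13424389] [0.66300273 0.14772274 0.13213356]
```

View pics/w2.png

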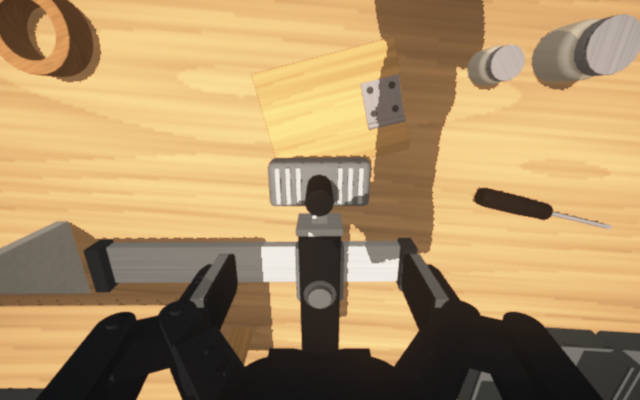

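The wrist view shows the carriage against the left end block (405,260), the button at (319,295) and the knob at (319,195). Measured: button (0.664, 0.148), top z 0.132. Next I go over the button with the fingers shut and press it.

>>> step_arm(rows=[{"x":0.019,"y":0.0015,"z":0,"roll":0},{"x":0.02,"y":0.0015,"z":0,"roll":0},{"x":0.02,"y":0.0015,"z":0,"roll":0},{"x":0.02,"y":0.0015,"z":0,"roll":0},{"x":0.02,"y":0.0015,"z":0,"roll":0},{"x":0.018,"y":0.0015,"z":0,"roll":0},{"x":0,"y":0,"z":0,"roll":0},{"x":0,"y":0,"z":-0.02,"roll":0},{"x":0,"y":0,"z":-0.02,"roll":0},{"x":0,"y":0,"z":-0.02,"roll":0},{"x":0,"y":0,"z":-0.01,"roll":0},{"x":0,"y":0,"z":0,"roll":0},{"x":0,"y":0,"z":0,"roll":0}], gripper=1)

```text
clock: 9.5
tool_pos: [0.663, 0.1475, 0.1475]
eef_rot: [0.0, -0.039, 0.999, 0.0]
contact_force: [-0.7, -0.9, 0.4]
opening: -0.0
grasp_force: 0.0
```

>>> step_arm(rows=[{"x":0,"y":0,"z":-0.004,"roll":0},{"x":0,"y":0,"z":-0.004,"roll":0},{"x":0,"y":0,"z":-0.004,"roll":0},{"x":0,"y":0,"z":-0.004,"roll":0},{"x":0,"y":0,"z":-0.004,"roll":0},{"x":0,"y":0,"z":-0.002,"roll":0},{"x":0,"y":0,"z":0,"roll":0},{"x":0,"y":0,"z":0,"roll":0}])

```text
clock: 10.3
tool_pos: [0.663, 0.1475, 0.1251]
eef_rot: [-0.0, -0.039, 0.999, -0.0]
contact_force: [0.4, 0.4, 0.2]
opening: 0.0001
grasp_force: 0.0
```

>>> step_arm(rows=[{"x":0,"y":0,"z":-0.002,"roll":0},{"x":0,"y":0,"z":-0.002,"roll":0},{"x":0,"y":0,"z":-0.001,"roll":0},{"x":0,"y":0,"z":0,"roll":0},{"x":0,"y":0,"z":0,"roll":0}])

```text
clock: 10.8
tool_pos: [0.663, 0.1475, 0.1201]
eef_rot: [-0.0, -0.039, 0.999, 0.0]
contact_force: [0.2, 0.0, -0.0]
opening: -0.0003
grasp_force: 0.0
```

No contact yet at 0.120, so I'll look.

```bash
python3 - <<'E'
from h import *
a=snap('side','sd2')['frame'][150:270,290:450,::-1];b=snap('wrist','w3')['frame'][190:400,180:460,::-1]
cv2.imwrite('pics/c3.png',np.hstack([cv2.resize(a,(440,330),interpolation=cv2.INTER_CUBIC),cv2.resize(b,(360,330))[:, :360]]))
E
```

```text
(no output)
```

View pics/c3.png

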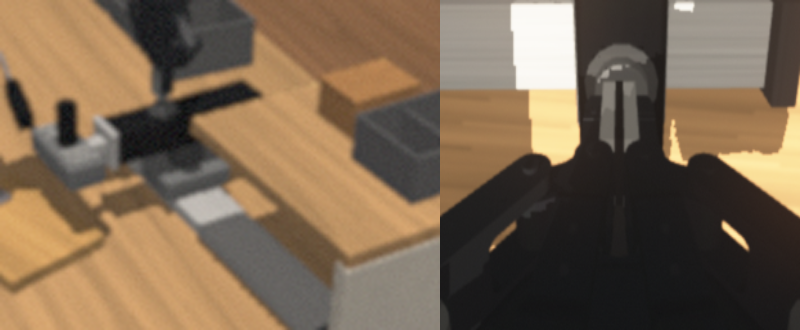

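The fingertips are over the button (right half, 622,80), just not touching with force yet. I'll press on in small steps.

>>> step_arm(rows=[{"x":0,"y":0,"z":-0.002,"roll":0},{"x":0,"y":0,"z":-0.001,"roll":0},{"x":0,"y":0,"z":0,"roll":0},{"x":0,"y":0,"z":0,"roll":0}])

```text
clock: 11.3
tool_pos: [0.6629, 0.1475, 0.117]
eef_rot: [-0.0, -0.039, 0.999, -0.0]
contact_force: [0.2, 1.0, -0.2]
opening: -0.0005
grasp_force: 0.0
```

```bash
python3 - <<'E'
from h import *
from scipy.spatial.transform import Rotation as R
q=manip.sense();print(q['tool_pos'],q['contact_force'])
T=R.from_quat(np.roll(q['eef_rot'],-1)).as_matrix()
s=snap('wrist','w4')
M=s['T_tool_cam'];v,u=np.mgrid[0:400,0:640];z=s['range_z'];m=z>0
c=np.linalg.inv(s['intrinsics'])@np.stack([u[m]*z[m],v[m]*z[m],z[m]])
P=(T@(M[:3,:3]@c+M[:3,3:])).T+q['tool_pos'];u=u[m];v=v[m]
for r in range(212,262,4):
  k=(v==r)&(abs(u-322)<=26)&(u%6==0);print(r,[(int(x),(p*1000).round().astype(int).tolist()) for x,p in zip(u[k],P[k])][::2])
E
```

```text
[0.66293354 0.14752798 0.11701385] [ 0.15782338  0.98198632 -0.1750103 ]
212 [(300, [644, 134, 122]), (312, [643, 141, 123]), (324, [643, 149, 122]), (336, [642, 156, 123]), (348, [641, 163, 123])]
216 [(300, [646, 134, 123]), (312, [646, 142, 122]), (324, [645, 149, 122]), (336, [644, 156, 124]), (348, [644, 163, 122])]
220 [(300, [649, 135, 123]), (312, [648, 142, 123]), (324, [647, 149, 124]), (336, [647, 156, 123]), (348, [646, 163, 123])]
224 [(300, [651, 135, 122]), (312, [650, 142, 124]), (324, [649, 149, 125]), (336, [649, 156, 124]), (348, [649, 164, 122])]
228 [(300, [653, 135, 124]), (312, [652, 142, 126]), (324, [652, 149, 124]), (336, [651, 156, 125]), (348, [652, 164, 123])]
232 [(300, [655, 135, 126]), (312, [653, 142, 129]), (324, [652, 149, 130]), (336, [654, 157, 125]), (348, [655, 164, 122])]
236 [(300, [658, 135, 125]), (312, [654, 142, 132]), (324, [653, 149, 132]), (336, [655, 157, 128]), (348, [657, 164, 123])]
240 [(300, [660, 135, 126]), (312, [657, 143, 132]), (330, [656, 153, 132]), (342, [659, 161, 125])]
244 [(300, [661, 136, 130]), (312, [651, 143, 147]), (324, [651, 149, 147]), (336, [658, 157, 132]), (348, [661, 165, 126])]
248 [(300, [662, 136, 132]), (312, [651, 143, 151]), (324, [651, 149, 151]), (336, [660, 157, 134]), (348, [664, 165, 126])]
252 [(300, [656, 137, 149]), (312, [651, 143, 156]), (324, [651, 149, 155]), (336, [654, 155, 149]), (348, [666, 165, 126])]
256 [(300, [655, 137, 153]), (312, [650, 143, 161]), (324, [651, 149, 160]), (336, [654, 155, 152]), (348, [671, 166, 122])]
260 [(300, [656, 137, 156]), (312, [651, 143, 164]), (324, [650, 148, 164]), (336, [654, 155, 156]), (348, [673, 166, 123])]
```

Depth around the tips shows the button face at about 125 mm, so it's nearly in: the physical tips sit about 8 mm above the nominal TCP. I'll press until the hard stop shows in the force.

>>> step_arm(rows=[{"x":0,"y":0,"z":-0.002,"roll":0},{"x":0,"y":0,"z":0,"roll":0},{"x":0,"y":0,"z":0,"roll":0}])

```text
clock: 11.65
tool_pos: [0.6629, 0.1475, 0.115]
eef_rot: [-0.0, -0.039, 0.999, -0.0]
contact_force: [-0.7, -0.9, -0.6]
opening: 0.0004
grasp_force: 0.0
```

```bash
python3 - <<'E'
from h import *
q=manip.sense();print(q['tool_pos'],q['contact_force'],q['joint_torque'].round(2) if hasattr(q['joint_torque'],'round') else q['joint_torque'])
E
```

```text
[0.66291273 0.14753277 0.11502268] [-0.67332547 -0.91060781 -0.55071723] [-0.000e+00 -6.109e+01  2.710e+00 -1.735e+01  1.000e-02  0.000e+00
  0.000e+00]
```

>>> step_arm(rows=[{"x":0,"y":0,"z":0.005,"roll":0},{"x":0,"y":0,"z":0.02,"roll":0},{"x":0,"y":0,"z":0.03,"roll":0},{"x":0,"y":0,"z":0.03,"roll":0},{"x":-0.02,"y":-0.0015,"z":0.02,"roll":0},{"x":-0.03,"y":-0.0025,"z":0,"roll":0},{"x":-0.03,"y":-0.0025,"z":0,"roll":0},{"x":-0.03,"y":-0.0025,"z":0,"roll":0},{"x":0,"y":0,"z":0,"roll":0},{"x":0,"y":0,"z":0,"roll":0}], gripper=-1)

```text
clock: 12.65
tool_pos: [0.5534, 0.1388, 0.221]
eef_rot: [0.001, -0.039, 0.999, 0.0]
contact_force: [0.1, -0.2, -0.1]
opening: 0.0852
grasp_force: 0.0
```

```bash
cat >> h.py <<'E'
def wcloud(tag):
    from scipy.spatial.transform import Rotation as R
    q=manip.sense();T=R.from_quat(np.roll(q['eef_rot'],-1)).as_matrix()
    s=snap('wrist',tag);print(q['clock'],q['tool_pos'],q['contact_force'])
    M=s['T_tool_cam'];v,u=np.mgrid[0:400,0:640];z=s['range_z'];m=z>0
    c=np.linalg.inv(s['intrinsics'])@np.stack([u[m]*z[m],v[m]*z[m],z[m]])
    return (T@(M[:3,:3]@c+M[:3,3:])).T+q['tool_pos']
E
python3 - <<'E'
from h import *
P=wcloud('w5')
d=lambda x,y,r:np.hypot(P[:,0]-x,P[:,1]-y)<r
k=d(.664,.148,.011)&(P[:,2]>.11)&(P[:,2]<.15);print('button',k.sum(),np.median(P[k,2]),P[k,2].std())
k=d(.632,.1455,.011)&(P[:,2]>.11)&(P[:,2]<.15);print('sleeve',k.sum(),np.median(P[k,2]))
k=d(.5447,.138,.03)&(abs(P[:,2]-.165)<.004);print('knob',k.sum(),P[k].mean(0))
E
```

```text
12.65 [0.55341979 0.13875083 0.22104769] [ 0.14485049 -0.21126804 -0.07165161]
button 292 0.13256156382990147 0.0005909218347924251
sleeve 302 0.12256172908964756
knob 641 [0.54415678 0.13785837 0.16522797]
```

The button is still out (132.5 mm), so the fingers never reached it. In the w4 data the finger face ends about 15 to 28 mm above the nominal TCP. I'll press again, deeper, watching the force.

>>> step_arm(rows=[{"x":0.02,"y":0.0015,"z":0,"roll":0},{"x":0.03,"y":0.0025,"z":0,"roll":0},{"x":0.03,"y":0.0025,"z":0,"roll":0},{"x":0.03,"y":0.0025,"z":0,"roll":0},{"x":0,"y":0,"z":-0.02,"roll":0},{"x":0,"y":0,"z":-0.03,"roll":0},{"x":0,"y":0,"z":-0.03,"roll":0},{"x":0,"y":0,"z":-0.02,"roll":0},{"x":0,"y":0,"z":-0.005,"roll":0},{"x":0,"y":0,"z":-0.002,"roll":0},{"x":0,"y":0,"z":-0.002,"roll":0},{"x":0,"y":0,"z":0,"roll":0}], gripper=1)

```text
clock: 13.9
tool_pos: [0.664, 0.1477, 0.1122]
eef_rot: [0.001, -0.039, 0.999, 0.0]
contact_force: [-0.5, 0.1, 1.3]
opening: -0.0
grasp_force: 0.0
```

>>> step_arm(rows=[{"x":0,"y":0,"z":-0.002,"roll":0},{"x":0,"y":0,"z":-0.002,"roll":0},{"x":0,"y":0,"z":0,"roll":0}])

```text
clock: 14.2
tool_pos: [0.6637, 0.1477, 0.1078]
eef_rot: [0.001, -0.039, 0.999, 0.0]
contact_force: [0.4, -0.9, 2.9]
opening: 0.0002
grasp_force: 1.1
```

>>> step_arm(rows=[{"x":0,"y":0,"z":-0.002,"roll":0},{"x":0,"y":0,"z":-0.002,"roll":0},{"x":0,"y":0,"z":0,"roll":0}])

```text
clock: 14.5
tool_pos: [0.6636, 0.1477, 0.1033]
eef_rot: [0.001, -0.039, 0.999, 0.0]
contact_force: [1.5, 0.8, 1.8]
opening: 0.0003
grasp_force: 1.3
```

>>> step_arm(rows=[{"x":0,"y":0,"z":-0.002,"roll":0},{"x":0,"y":0,"z":-0.002,"roll":0},{"x":0,"y":0,"z":0,"roll":0}])

```text
clock: 14.8
tool_pos: [0.6637, 0.1477, 0.1017]
eef_rot: [0.001, -0.039, 0.999, 0.0]
contact_force: [-2.4, -0.5, 17.5]
opening: 0.0
grasp_force: 8.6
```

Hard stop reached (17.5 N), so the button is in. Real tips sit about 23 mm above the nominal TCP, so I'll re-grip the knob at TCP z of about 0.102, checking the button from above on the way.

>>> step_arm(rows=[{"x":0,"y":0,"z":0.01,"roll":0},{"x":0,"y":0,"z":0.03,"roll":0},{"x":0,"y":0,"z":0.04,"roll":0},{"x":0,"y":0,"z":0.04,"roll":0},{"x":-0.02,"y":-0.0016,"z":0,"roll":0},{"x":-0.03,"y":-0.0024,"z":0,"roll":0},{"x":-0.03,"y":-0.0024,"z":0,"roll":0},{"x":-0.03,"y":-0.0024,"z":0,"roll":0},{"x":-0.008,"y":-0.0006,"z":0,"roll":0},{"x":0,"y":0,"z":0,"roll":0},{"x":0,"y":0,"z":0,"roll":0}], gripper=-1)

```text
clock: 15.9
tool_pos: [0.5459, 0.1382, 0.2191]
eef_rot: [0.0, -0.039, 0.999, -0.0]
contact_force: [-0.8, 0.4, -0.6]
opening: 0.0853
grasp_force: 0.0
```

```bash
python3 - <<'E'
from h import *
P=wcloud('w6')
d=lambda x,y,r:np.hypot(P[:,0]-x,P[:,1]-y)<r
k=d(.664,.148,.011)&(P[:,2]>.11)&(P[:,2]<.15);print('button',k.sum(),np.median(P[k,2]),P[k,2].std())
k=d(.5447,.138,.03)&(abs(P[:,2]-.165)<.004);print('knob',k.sum(),P[k].mean(0))
E
```

```text
15.9 [0.54590038 0.1381975  0.21907782] [-0.80471303  0.44465926 -0.5559131 ]
button 278 0.12543419207445836 0.0005583754785844264
knob 637 [0.54398752 0.13784231 0.16526876]
```

The button is in (125.4 mm). Now I descend 0.117 onto the knob and grip it.

>>> step_arm(rows=[{"x":0,"y":0,"z":-0.02,"roll":0},{"x":0,"y":0,"z":-0.025,"roll":0},{"x":0,"y":0,"z":-0.025,"roll":0},{"x":0,"y":0,"z":-0.02,"roll":0},{"x":0,"y":0,"z":-0.015,"roll":0},{"x":0,"y":0,"z":-0.01,"roll":0},{"x":0,"y":0,"z":0,"roll":0},{"x":0,"y":0,"z":0,"roll":0}])

```text
clock: 16.75
tool_pos: [0.5457, 0.1381, 0.1043]
eef_rot: [0.0, -0.039, 0.999, 0.0]
contact_force: [-0.2, 0.5, 0.1]
opening: 0.0856
grasp_force: 0.0
```

>>> step_arm(rows=[{"x":0,"y":0,"z":0,"roll":0},{"x":0,"y":0,"z":0,"roll":0},{"x":0,"y":0,"z":0,"roll":0},{"x":0,"y":0,"z":0,"roll":0},{"x":0,"y":0,"z":0,"roll":0},{"x":0,"y":0,"z":0,"roll":0},{"x":0,"y":0,"z":0,"roll":0},{"x":0,"y":0,"z":0,"roll":0}], gripper=1)

```text
clock: 17.55
tool_pos: [0.5451, 0.1383, 0.1047]
eef_rot: [0.0, -0.039, 0.999, 0.0]
contact_force: [-1.0, 0.0, 4.8]
opening: 0.0225
grasp_force: 58.5
```

>>> step_arm(rows=[{"x":-0.005,"y":-0.0004,"z":0,"roll":0},{"x":-0.005,"y":-0.0004,"z":0,"roll":0},{"x":-0.005,"y":-0.0004,"z":0,"roll":0},{"x":-0.005,"y":-0.0004,"z":0,"roll":0},{"x":-0.005,"y":-0.0004,"z":0,"roll":0},{"x":-0.005,"y":-0.0004,"z":0,"roll":0},{"x":-0.005,"y":-0.0004,"z":0,"roll":0},{"x":-0.005,"y":-0.0004,"z":0,"roll":0},{"x":-0.005,"y":-0.0004,"z":0,"roll":0},{"x":-0.005,"y":-0.0004,"z":0,"roll":0},{"x":-0.005,"y":-0.0004,"z":0,"roll":0},{"x":-0.005,"y":-0.0004,"z":0,"roll":0},{"x":-0.005,"y":-0.0004,"z":0,"roll":0},{"x":-0.005,"y":-0.0004,"z":0,"roll":0},{"x":-0.005,"y":-0.0004,"z":0,"roll":0},{"x":-0.005,"y":-0.0004,"z":0,"roll":0},{"x":-0.005,"y":-0.0004,"z":0,"roll":0},{"x":-0.004,"y":-0.0003,"z":0,"roll":0},{"x":0,"y":0,"z":0,"roll":0},{"x":0,"y":0,"z":0,"roll":0}])

```text
clock: 19.55
tool_pos: [0.4594, 0.1312, 0.1047]
eef_rot: [0.003, -0.038, 0.999, 0.0]
contact_force: [6.3, -0.7, -2.3]
opening: 0.0228
grasp_force: 61.4
```

```bash
python3 - <<'E'
from h import *
P=wcloud('w7')
d=lambda x,y,r:np.hypot(P[:,0]-x,P[:,1]-y)<r
k=d(.664,.148,.011)&(P[:,2]>.11)&(P[:,2]<.15);print('button',k.sum(),P[k].mean(0) if k.any() else 0)
s=cv2.imread('pics/w7.png');a=snap('scene','sc7')['frame'][150:340,200:450,::-1]
cv2.imwrite('pics/c7.png',np.hstack([cv2.resize(s,(440,275)),cv2.resize(a,(360,275))]))
E
```

```text
19.55 [0.4594381  0.13122747 0.1046573 ] [ 6.34333941 -0.65611814 -2.287734  ]
button 0 0
```

View pics/c7.png

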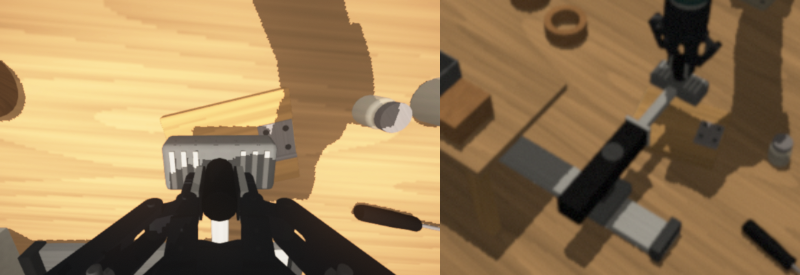

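The boom is out with the knob held, at about 0.086, and the carriage is still left. I'll pull on to the hard stop.

>>> step_arm(rows=[{"x":-0.003,"y":-0.0002,"z":0,"roll":0},{"x":-0.003,"y":-0.0002,"z":0,"roll":0},{"x":0,"y":0,"z":0,"roll":0},{"x":0,"y":0,"z":0,"roll":0}])

```text
clock: 20.05
tool_pos: [0.4557, 0.1309, 0.1047]
eef_rot: [0.005, -0.038, 0.999, 0.001]
contact_force: [11.9, 0.0, -5.6]
opening: 0.0226
grasp_force: 60.7
```

>>> step_arm(rows=[{"x":0,"y":0,"z":0,"roll":0},{"x":0,"y":0,"z":0,"roll":0},{"x":0,"y":0,"z":0,"roll":0},{"x":0,"y":0,"z":0,"roll":0},{"x":0,"y":0,"z":0,"roll":0}])

```text
clock: 20.55
tool_pos: [0.4557, 0.1309, 0.1047]
eef_rot: [0.005, -0.038, 0.999, 0.001]
contact_force: [11.1, -1.2, -5.4]
opening: 0.023
grasp_force: 60.7
```

```bash
python3 - <<'E'
from h import *
P=wcloud('w8')
k=(np.hypot(P[:,0]-.455,P[:,1]-.131)<.016)&(abs(P[:,2]-.165)<.004);print('knob',k.sum(),P[k].mean(0))
s=snap('scene','sc8')
X=np.array([.664,.148,.125]);c=s['intrinsics']@(s['R']@X+s['t']);u,v=(c[:2]/c[2]).round().astype(int);print(u,v)
v_,u_=np.mgrid[v-7:v+8,u-7:u+8]
Q=np.array([pt(s,int(a),int(b),0) for a,b in zip(u_.ravel(),v_.ravel())])
k=np.hypot(Q[:,0]-.664,Q[:,1]-.148)<.01;print('button z',np.median(Q[k,2]),'sleeve extent y',)
k=np.hypot(Q[:,0]-.664,Q[:,1]-.148)>.018;print('around',np.median(Q[k,2]))
for n,u,v in(('jarL',471,252),('board',362,238),('hinge',386,242),('driver',430,318)):print(n,pt(s,u,v).round(3))
E
```

```text
20.55 [0.4557118  0.13095    0.10469547] [11.10704287 -1.18884694 -5.37914227]
knob 2445 [0.45340222 0.13028556 0.16515274]
321 254
button z 0.126459300416074 sleeve extent y
around 0.12297578891799305
jarL [0.398 0.404 0.077]
board [0.495 0.149 0.018]
hinge [0.468 0.207 0.023]
driver [0.588 0.414 0.028]
  return _methods._mean(a, axis=axis, dtype=dtype,
  ret = ret.dtype.type(ret / rcount)
```

Knob displacement is (0.5440→0.4534, 0.1378→0.1303), or 0.0909 m, which puts it at the second stop. The button is in, the other objects haven't moved and the lamp is at rest.

```bash
python3 -c "
from bench import manip
print(manip.close_job())"
```

```text
the job is handed in; nothing more can be done
None
```

The job is handed in: the carriage is at the left end, the button is in, and the lamp is held at the second stop; the judge returned no verdict.

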